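# Lock the amber signal lamp into its bayonet socket

## Task

Take the amber signal lamp out of its rack and fit it in the bayonet socket on the control box: feel for the slots with light pressure, push it gently down against the spring, turn it a quarter turn clockwise (seen from above) to the stop and let it rise into its lock. Do not force it, leave it standing locked and let go, and leave the blue lamp and the other things alone.

Things in the scene. Friction and masses are not known exactly. Their poses are not given: they have to be found in the camera images.
- amber_lamp_grip (a point): Amber lamp, upright, 76 mm high, 0.13-0.25 kg. Point on its axis, mid-grip, 52 mm above its foot. Amber lens 39 mm across between two flat black ribs (26 mm wide along x, from 24 mm below to 24 above the point), outer faces at y = +-25 mm: grip across y, from above. Black flange 60 mm across 24 to 32 mm below the point. z up; a half turn about z changes nothing.
- amber_lamp_foot (a point): Centre of the amber lamp's underside, 52 mm below its grip point, same axes. Here a steel cross-pin, 7 mm thick and 40 mm long, lies along x (its underside is at this point); above it a stem 22 mm across and 13 mm long leads up to the flange's underside, 20 mm above this point.
- lamp_rack: Yellow plate, 90 (x) x 230 (y) mm, fixed, origin at the centre of its underside, with two collars at y = +-65 mm (50 mm inside, 64 mm outside, rim 32 mm above the table). A lamp's flange rests on each rim; lift a lamp straight up by 25 mm or more to clear it.
- blue_lamp_grip (a point): The same mid-grip point of a spare blue lamp of the same shape, in the rack's other collar, 130 mm from the amber one. Leave it where it is.
- control_box: Black box, 220 (x) x 200 (y) x 60 mm high, fixed, origin at the centre of its underside. Buttons and a dial up to 77 mm above the table on its +x half. On it, 35 mm from its centre to -x, is the lamp socket: a square aluminium-topped block 72 x 72 x 40 mm, its top 100 mm above the table. More than 40 N from the lamp, in push or twist, damages the socket.
- lamp_seat (a point): Centre of the socket's mouth, level with its flat top; axes of the box. Bore 26 mm across, two opposite slots 12 mm wide out to 24 mm from the axis. They lie within +-0.5 rad (about z) of this point's x axis, the angle not measured: see the dark notches, or feel. The pin enters within +-0.12 rad of them, else it lands on the top. Locked, the lamp's grip point is 41 mm above this point.
- lamp_press (a joint): Down travel (m) of the sprung follower in the socket: 0 up at rest. The lamp's pin drops 7 mm below the socket's top before it meets it (3 N). From 0.007 the pin is under the lip and can turn; 0.011 is the bottom (13 N). Let up after the turn, the pin rises into a pocket under the lip and locks at 0.004; if not turned far enough it stays at 0.007.
- lamp_turn (a joint): Turn (rad) of the follower, which two brass dogs make the lamp's pin carry round: 0 in line with the slots, grows clockwise seen from above, 1.571 at the fixed stop. The lamp has about 0.17 rad of play in it, so it turns about 1.74 rad from slots to stop. It turns easily (0.05 N m).

How it is judged:
By the outcome, as a careful person would: the job done as asked, in the order asked, and still so for the second after the job is handed in, with the robot touching nothing.
It also fails if it takes over 72 s, if anything falls off the work surface, if the arm or the gripper's body presses on something with over 40 N, if the wrist force passes 120 N, or if a joint passes its speed limit or range.

## Robot

A 6-joint arm with a two-finger parallel gripper is mounted at the origin on the work surface. World frame = base frame: x ahead of the robot, y to its left, z up, the work surface at z = 0. Lengths are in m, angles in rad, forces in N, time in s.
With the tool pointing down it reaches from about 0.325 to 0.9 m from the base axis. Payload 6.1 kg.
Tool frame: the origin (TCP) lies at the centre of the arm's flange, where the gripper is bolted on; the fingertips stand 173 mm ahead of it and the grasp point (between the pads) lies 155 mm ahead of it; z points along the fingers, y is the line along which they close (so a half turn about z gives the same grasp; the last joint's range is limited). The gripper opens to 85 mm and grips with 20 to 120 N. Pads are 22 mm wide; open, the fingers measure 114 mm over their backs; the gripper's body (76 mm by 85 mm) begins 54 mm behind the grasp point. The pads swing forward as they close: fully open they stand 13 mm farther back than shut.
Start: joints at [-1.235, 0.22, 1.526, -0, 1.395, -0.126], TCP at [0.278, -0.56, 0.405] pointing down, gripper open.
Joint ranges: [-2.98, 2.98], [-0.91, 2.08], [0.09, 2.57], [-1.24, 4.39], [0.2, 2.65], [-2.68, 2.68]. Speed limits (rad/s): [2.57, 2.57, 3.01, 3.14, 3.14, 3.14].

## Interface

Orientations are given as [roll, pitch, yaw] about the fixed x, y, z axes, in that order (R = Rz(yaw) Ry(pitch) Rx(roll)).
In Python, from station import readout, viewer, hand_in gives the robot as it stands.
- The arm moves only by the tool play_rows, never from a script. Its argument "motion" is a list of rows, each a list of 7 numbers: the shift along the tool's x, y, z scaled (see below), then the turn, a rotation vector about the tool's x, y, z scaled (see below), then the closure, from -1 (fully open) to 1 (shut). In form: [[x, y, z, rx, ry, rz, hand], ...]. A call has 1 to 5 rows; each row is the pose to reach, as a shift and turn from the pose commanded when the call began, along the tool's axes at that moment; what a row does not reach only later rows make up. The controller multiplies each number of a shift by 10 cm and each number of a turn by 90 degrees. A row lasts 1/10 s, in which the tool goes at most 50 mm and 8.59 degrees, less where a joint would pass 70% of its speed; a pose out of reach is approached as far as the arm can. A call with a number of a shift or a turn outside -1 to 1 is refused whole. A call with a gripper value outside its range is refused whole. The fingers move at their own pace and stop on an object; "force" is the grip in N (left out, the last holds). Time passes only in rows, so rows that repeat a pose let the fingers close. It gives the time, the measured TCP pose, the force, the opening and the grip force at its end, in the units of the state.
- readout.read_state(): the state, without advancing time (a new reading comes with each control period).
- viewer.get_image(name): name is "side" or "top" or "wrist"; returns a dict with "color" (384x512x3 uint8, red, green, blue), "z_map" (384x512 float32, m along the optical axis (not along the pixel's ray), 0 where there is no reading), "camera_matrix" (3x3 intrinsics, pixels), "k1" (the pictures are not rectified: a ray, as slopes to the right and down, at radius r is drawn at 1 + k1 r^2 times it, then the intrinsics apply), "rvec" (rotation vector, rad) and "tvec" (3), from world to camera coordinates, as OpenCV has them. Camera axes: x right, y down, z forward; pixel columns grow to the right and rows downward; lengths in m; the calibration is good to about 2 mm. A picture is of the moment at which its call begins.
- hand_in(): hands the job in; it is judged then, once.
The state is a dict: "time_s": time; "joint_pos": joint angles; "joint_vel": joint speeds; "effort": joint torques, N m; "position": TCP position; "tcp_rot": TCP orientation; "ft_force": force on the tool from outside, world axes, zero at the start; "moment": the same for the moment, N m; "opening": finger opening in m; "gripper_force": force on a finger pad.
Only numpy, scipy, OpenCV 4.12 (cv2) and the standard library are available. Lean on these libraries where they do the work, as an engineer would, in place of code of your own. Each camera call takes 0.05 s, during which the arm holds its last target. There are 200 camera calls.

## Working session

There is one attempt and no reset: what is moved stays moved. The work goes in short steps, Python scripts to look and compute and a tool call to move; the robot and the scene stay as the last step left them, time stands still between calls to the robot, and variables do not carry over. Pictures are saved under pics/ and viewed, at most 10 in all, crops included, and the job is handed in when it is done.

Besides the shell and the picture viewer there is one more tool, called after "Call:" in YAML: its name, and indented under it one key for each argument. play_rows: Moves the arm, as the interface text tells. Its arguments: {"type":"object","properties":{"motion":{"type":"array"},"force":{"type":"number"}},"required":["motion"]}

```bash
mkdir -p pics; cat > h.py <<'E'
import numpy as np, cv2
from station import readout, viewer, hand_in
def img(n):
    return viewer.get_image(n)
def rays(im,px):
    K=np.array(im["camera_matrix"],float);k=im["k1"]
    px=np.atleast_2d(np.asarray(px,float))
    d=np.stack([(px[:,0]-K[0,2])/K[0,0],(px[:,1]-K[1,2])/K[1,1]],1)
    s=d.copy()
    for _ in range(20): s=d/(1+k*(s**2).sum(1,keepdims=True))
    R=cv2.Rodrigues(np.array(im["rvec"],float))[0];t=np.array(im["tvec"],float).ravel()
    return -R.T@t, np.c_[s,np.ones(len(s))]@R, s
def onplane(im,px,z):
    c,r,_=rays(im,px); return c+r*((z-c[2])/r[:,2])[:,None]
def bydepth(im,px):
    px=np.atleast_2d(px).astype(int); c,r,_=rays(im,px)
    return c+r*im["z_map"][px[:,1],px[:,0]][:,None]
def save(im,f): cv2.imwrite("pics/"+f,im["color"][:,:,::-1])
E
python3 - <<'E'
from h import *
t=img("top");s=img("side")
cv2.imwrite("pics/a.png",np.vstack([t["color"],s["color"]])[:,:,::-1])
import pickle;pickle.dump((t,s),open("ts.pkl","wb"))
for im in(t,s): print(rays(im,[[256,192]])[:2])
print(readout.read_state())
E
```

```text
(array([0.45092661, 0.03374267, 1.13211685]), array([[ 0.12784651, -0.02355519, -0.99159566]]))
(array([0.20538156, 0.43550722, 0.62352713]), array([[ 0.44455333, -0.55599284, -0.70239995]]))
{'time_s': 0.1, 'joint_pos': array([-1.23511740e+00,  2.21152895e-01,  1.52753219e+00,  2.88354724e-05,
        1.39471711e+00, -1.26086369e-01]), 'joint_vel': array([ 2.09981084e-03, -1.51993751e-03, -2.77588329e-03,  2.16562991e-04,
        6.08060758e-04,  6.64774610e-05]), 'effort': array([ 1.28241863e-03, -4.98244464e+01, -3.90546584e+01, -1.17727977e-04,
        5.66218820e-03, -1.59280631e-05]), 'position': array([ 0.2783795 , -0.5592956 ,  0.40368609]), 'tcp_rot': array([-3.13980104e+00, -2.55710224e-04,  4.61759988e-01]), 'ft_force': array([-0.88737405,  0.0572769 ,  0.22893685]), 'moment': array([ 0.00335094, -0.01624102, -0.04251405]), 'gripper_force': 0.0, 'opening': 0.0854986587062074}
```

View pics/a.png

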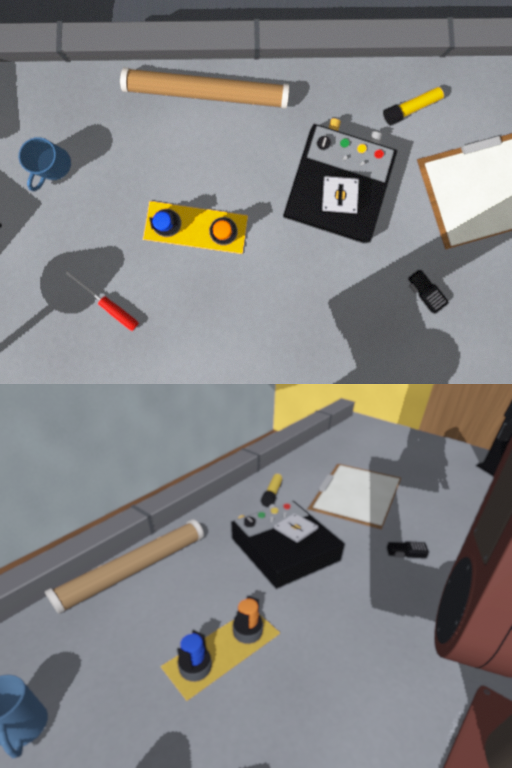

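The top view shows the amber lamp at (222,230), the blue one at (163,222), and the socket block at (341,195) with its dark notch. Next I measure these.

```bash
python3 - <<'E'
from h import *
import pickle
t,s=pickle.load(open("ts.pkl","rb"))
hsv=cv2.cvtColor(t["color"],cv2.COLOR_RGB2HSV)
def blob(m,win):
    x0,y0,x1,y1=win; k=np.zeros_like(m);k[y0:y1,x0:x1]=m[y0:y1,x0:x1]
    cs,_=cv2.findContours(k,0,1); return max(cs,key=cv2.contourArea)
H,S,V=cv2.split(hsv)
u=np.uint8
am=blob(u((H>8)&(H<19)&(S>150)&(V>120)),(195,205,250,255))
(c,r)=cv2.minEnclosingCircle(am);print("amber",c,r,onplane(t,c,.1),bydepth(t,[c]))
bl=blob(u((H>100)&(H<130)&(S>120)&(V>80)),(140,200,190,245))
(c,r)=cv2.minEnclosingCircle(bl);print("blue",c,r,onplane(t,c,.1),bydepth(t,[c]))
ye=blob(u((H>19)&(H<32)&(S>150)),(130,190,260,260))
b=cv2.boxPoints(cv2.minAreaRect(cv2.convexHull(ye)));p=onplane(t,b,.006);print("rack",p,p.mean(0))
so=blob(u((S<60)&(V>150)),(315,170,366,222))
b=cv2.boxPoints(cv2.minAreaRect(so));p=onplane(t,b,.1);print("sock",p,p.mean(0))
d=np.diff(np.vstack([p,p[:1]]),axis=0);print(np.linalg.norm(d,axis=1),np.arctan2(d[:,1],d[:,0]))
q=onplane(t,[[380,150],[341,195]],.1);print("button",q)
# side view amber
hs=cv2.cvtColor(s["color"],cv2.COLOR_RGB2HSV);H,S,V=cv2.split(hs)
am=blob(u((H>5)&(H<19)&(S>150)&(V>100)),(225,205,275,250));m=cv2.moments(am);c=(m['m10']/m['m00'],m['m01']/m['m00']);print("side amber",c,onplane(s,c,.085))
E
```

```text
amber (221.84254455566406, 229.5497283935547) 9.963892936706543 [[0.50581235 0.08268275 0.1       ]] [[0.50771044 0.08507576 0.08696131]]
blue (162.45339965820312, 221.47132873535156) 10.75500202178955 [[0.52526217 0.20702839 0.1       ]] [[0.52729718 0.21034817 0.08596054]]
rack [[0.49354319 0.26757008 0.006     ]
 [0.58175114 0.25518452 0.006     ]
 [0.54395204 0.02724499 0.006     ]
 [0.4560617  0.04173241 0.006     ]] [0.51882702 0.147933   0.006     ]
sock [[ 0.54214114 -0.12988408  0.1       ]
 [ 0.61518748 -0.13715605  0.1       ]
 [ 0.6092658  -0.2101709   0.1       ]
 [ 0.53619652 -0.20229211  0.1       ]] [ 0.57569773 -0.16987578  0.1       ]
[0.07340742 0.07325459 0.07349282 0.07265164] [-0.09922582 -1.65172168  3.03418128  1.48888112]
button [[ 0.6702897  -0.26001927  0.1       ]
 [ 0.57419732 -0.17157311  0.1       ]]
side amber (249.80039331366763, 226.858407079646) [[0.49500815 0.08968637 0.085     ]]
```

```bash
cat > plan.py <<'E'
import sys, numpy as np
from scipy.spatial.transform import Rotation as Ro
from station import readout
def plan(target,yaw,n,start=None):
    """print n equal calls from the present pose to target/yaw (tool straight down)"""
    s=readout.read_state(); p=np.array(s["position"]); R=Ro.from_euler("xyz",s["tcp_rot"])
    if start is not None: p=np.array(start[:3]);R=Ro.from_euler("xyz",[np.pi,0,start[3]])
    y0=R.as_euler("xyz")[2]; dy=(yaw-y0+np.pi)%(2*np.pi)-np.pi; T=np.array(target)
    for i in range(1,n+1):
        pt=p+(T-p)/(n-i+1); Rt=Ro.from_euler("xyz",[np.pi,0,y0+dy*i/n])
        v=np.r_[R.inv().apply(pt-p)/.1,(R.inv()*Rt).as_rotvec()/(np.pi/2)]
        v=np.round(v,3); print(v.tolist())
        p=p+R.apply(v[:3]*.1); R=R*Ro.from_rotvec(v[3:]*np.pi/2)
E
python3 -c "
from plan import plan
plan([.50,-.17,.40],3.04,6)"
```

```text
[0.62, -0.416, 0.007, -0.001, -0.0, -0.274]
[0.737, -0.12, 0.007, 0.0, -0.0, -0.273]
[0.72, 0.197, 0.007, 0.0, -0.0, -0.274]
[0.572, 0.48, 0.006, 0.0, -0.0, -0.273]
[0.32, 0.674, 0.007, 0.0, -0.0, -0.274]
[0.01, 0.747, 0.006, 0.0, 0.0, -0.273]
```

Call:
play_rows:
  motion:
    - [0.62,-0.416,0.007,0,0,-0.274,-1]
    - [0.62,-0.416,0.007,0,0,-0.274,-1]
    - [0.62,-0.416,0.007,0,0,-0.274,-1]

```text
time_s: 0.4
position: [0.3169, -0.4921, 0.4033]
tcp_rot: [-3.14, -0.002, 0.901]
ft_force: [-0.4, -0.3, -0.6]
opening: 0.0853
gripper_force: 0.0
```

Call:
play_rows:
  motion:
    - [0.737,-0.12,0.007,0,0,-0.273,-1]
    - [0.737,-0.12,0.007,0,0,-0.273,-1]
    - [0.737,-0.12,0.007,0,0,-0.273,-1]

```text
time_s: 0.7
position: [0.3537, -0.4271, 0.4027]
tcp_rot: [-3.141, -0.002, 1.33]
ft_force: [-0.9, -0.2, -0.1]
opening: 0.0854
gripper_force: 0.0
```

Call:
play_rows:
  motion:
    - [0.72,0.197,0.007,0,0,-0.274,-1]
    - [0.72,0.197,0.007,0,0,-0.274,-1]
    - [0.72,0.197,0.007,0,0,-0.274,-1]

```text
time_s: 1.0
position: [0.3904, -0.3622, 0.4021]
tcp_rot: [3.141, -0.002, 1.761]
ft_force: [1.2, -0.8, 0.8]
opening: 0.0854
gripper_force: 0.0
```

Call:
play_rows:
  motion:
    - [0.572,0.48,0.006,0,0,-0.273,-1]
    - [0.572,0.48,0.006,0,0,-0.273,-1]
    - [0.572,0.48,0.006,0,0,-0.273,-1]

```text
time_s: 1.3
position: [0.4273, -0.2973, 0.4015]
tcp_rot: [3.141, -0.001, 2.189]
ft_force: [-0.2, -1.0, -1.1]
opening: 0.0856
gripper_force: 0.0
```

Call:
play_rows:
  motion:
    - [0.32,0.674,0.007,0,0,-0.274,-1]
    - [0.32,0.674,0.007,0,0,-0.274,-1]
    - [0.32,0.674,0.007,0,0,-0.274,-1]

```text
time_s: 1.6
position: [0.4641, -0.2325, 0.4008]
tcp_rot: [3.14, -0.001, 2.62]
ft_force: [0.2, -0.1, -0.0]
opening: 0.0855
gripper_force: 0.0
```

Call:
play_rows:
  motion:
    - [0.01,0.747,0.006,0,0,-0.273,-1]
    - [0.01,0.747,0.006,0,0,-0.273,-1]
    - [0.01,0.747,0.006,0,0,-0.273,-1]
    - [0.01,0.747,0.006,0,0,-0.273,-1]

```text
time_s: 2.0
position: [0.5003, -0.1694, 0.4002]
tcp_rot: [3.141, -0.001, 3.042]
ft_force: [-0.7, -0.5, 0.6]
opening: 0.0857
gripper_force: 0.0
```

```bash
python3 - <<'E'
from h import *
from plan import plan
import pickle
w=img("wrist");save(w,"w1.png");pickle.dump(w,open("w1.pkl","wb"))
st=readout.read_state();print(st["position"],st["tcp_rot"],st["time_s"])
print(rays(w,[[256,192]])[:2], onplane(w,[[256,192],[356,192],[256,292]],.1))
E
```

```text
[ 0.50006448 -0.16989153  0.40027447] [ 3.14144874e+00 -8.46303089e-04  3.03744168e+00] 2.05
(array([ 0.41699298, -0.16090237,  0.3714561 ]), array([[ 0.30868164, -0.02960983, -0.95086828]])) [[ 0.50511614 -0.16935546  0.1       ]
 [ 0.5134258  -0.08556588  0.1       ]
 [ 0.60320817 -0.17905168  0.1       ]]
```

View pics/w1.png

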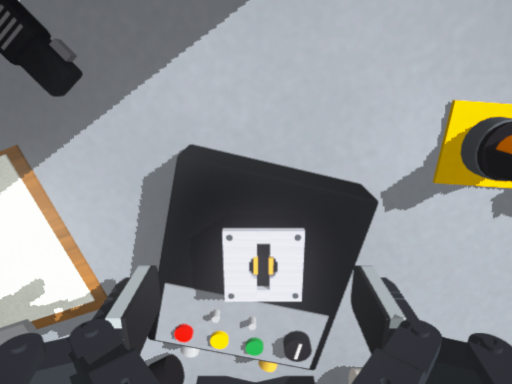

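The wrist view shows the socket plate at (223..305, 228..302) and a dark slot running vertically from (263,243) to (263,290), with brass dogs beside it. I'll measure it, then go to the amber lamp.

```bash
python3 - <<'E'
from h import *
from plan import plan
import pickle
w=pickle.load(open("w1.pkl","rb"))
H,S,V=cv2.split(cv2.cvtColor(w["color"],cv2.COLOR_RGB2HSV))
m=np.uint8((S<50)&(V>170));k=np.zeros_like(m);k[222:306,218:310]=m[222:306,218:310]
c=max(cv2.findContours(k,0,1)[0],key=cv2.contourArea)
b=cv2.boxPoints(cv2.minAreaRect(c));p=onplane(w,b,.1);print(b,p.mean(0))
d=np.diff(np.vstack([p,p[:1]]),axis=0);print(np.linalg.norm(d,axis=1),np.arctan2(d[:,1],d[:,0]))
k=np.zeros_like(m);k[238:296,246:281]=(V<90)[238:296,246:281]
ys,xs=np.nonzero(k);P=onplane(w,np.c_[xs,ys],.1)[:,:2]
k2=cv2.morphologyEx(k,cv2.MORPH_OPEN,np.ones((3,3),np.uint8))
for r in range(238,296,4): 
    x=np.nonzero(k[r])[0]; print(r,x.min() if len(x) else 0,x.max() if len(x) else 0,end=" | ")
_,_,vt=np.linalg.svd(P-P.mean(0));print("\nnotch",P.mean(0),np.arctan2(vt[0,1],vt[0,0]))
r=[];
for a,bb in((242,256),(276,290)):
    q=np.nonzero(k[a:bb]);r.append(onplane(w,[[q[1].mean(),q[0].mean()+a]],.1)[0,:2])
d=r[1]-r[0];print(r,np.arctan2(d[1],d[0]))
plan([.47,.085,.40],np.pi-.16,3)
E
```

```text
[[218. 229.]
 [304. 229.]
 [304. 305.]
 [218. 305.]] [ 0.57876432 -0.17205426  0.1       ]
[0.07522986 0.07910467 0.08182731 0.07909986] [ 1.47206373 -0.05197358 -1.66918094  3.00619008]
238 0 0 | 242 0 0 | 246 258 268 | 250 258 268 | 254 258 268 | 258 259 267 | 262 251 275 | 266 250 276 | 270 251 275 | 274 259 267 | 278 258 268 | 282 258 268 | 286 0 0 | 290 0 0 | 294 0 0 | 
notch [ 0.57518397 -0.16970605] -0.08327082923072826
[array([ 0.56003337, -0.16849172]), array([ 0.59112528, -0.17126177])] -0.08885772623821742
[0.188, 0.835, 0.001, 0.0, -0.001, 0.012]
[0.204, 0.831, 0.001, 0.0, 0.0, 0.012]
[0.219, 0.826, 0.001, 0.0, 0.0, 0.012]
```

Call:
play_rows:
  motion:
    - [0.188,0.835,0,0,0,0.012,-1]
    - [0.188,0.835,0,0,0,0.012,-1]

```text
time_s: 2.25
position: [0.4893, -0.0849, 0.4003]
tcp_rot: [3.141, -0.001, 3.013]
ft_force: [0.6, 1.3, -0.1]
opening: 0.0855
gripper_force: 0.0
```

Call:
play_rows:
  motion:
    - [0.204,0.831,0,0,0,0.012,-1]
    - [0.204,0.831,0,0,0,0.012,-1]

```text
time_s: 2.45
position: [0.4789, 0.0011, 0.4006]
tcp_rot: [3.141, -0.0, 2.996]
ft_force: [0.0, -1.5, 0.3]
opening: 0.0854
gripper_force: 0.0
```

Call:
play_rows:
  motion:
    - [0.219,0.826,0,0,0,0.012,-1]
    - [0.219,0.826,0,0,0,0.012,-1]
    - [0.219,0.826,0,0,0,0.012,-1]

```text
time_s: 2.75
position: [0.4687, 0.0873, 0.4007]
tcp_rot: [3.14, -0.0, 2.983]
ft_force: [-0.3, -0.2, -0.1]
opening: 0.0851
gripper_force: 0.0
```

```bash
python3 - <<'E'
from h import *
import pickle
w=img("wrist");pickle.dump(w,open("w2.pkl","wb"));save(w,"w2.png")
H,S,V=cv2.split(cv2.cvtColor(w["color"],cv2.COLOR_RGB2HSV))
m=np.uint8((H>5)&(H<19)&(S>150)&(V>120))
c=max(cv2.findContours(m,0,1)[0],key=cv2.contourArea)
ctr,r=cv2.minEnclosingCircle(c);print(ctr,r,cv2.boundingRect(c),onplane(w,[ctr],.088),bydepth(w,[ctr]))
E
```

```text
(258.5, 215.71153259277344) 26.29330825805664 (237, 190, 43, 53) [[0.50035568 0.08545637 0.088     ]] [[0.49892683 0.08521129 0.08968687]]
```

View pics/w2.png

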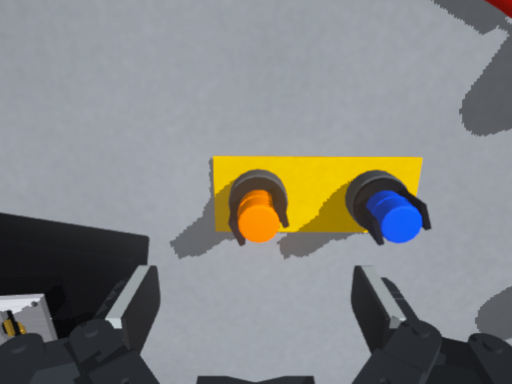

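The amber lens top is at about (258,216). The ribs end near (241,240) and (286,222), so the lamp is turned relative to the rack. I'll get the rib direction from the depth map.

```bash
python3 - <<'E'
from h import *
import pickle
w=pickle.load(open("w2.pkl","rb"))
ys,xs=np.mgrid[165:250,222:300];px=np.c_[xs.ravel(),ys.ravel()]
P=bydepth(w,px);V=w["color"][px[:,1],px[:,0]]
Hs=cv2.cvtColor(w["color"],cv2.COLOR_RGB2HSV)[px[:,1],px[:,0]].astype(int)
t=P[:,2]>.082; print(t.sum(),P[t].max(0),P[t].min(0))
T=onplane(w,px[t],.088)[:,:2]
dark=Hs[t][:,2]<90
r=cv2.minAreaRect(np.float32(T*1000));print("all top",r)
D=T[dark]; c=T[~dark].mean(0);print("lens mean",c,len(D))
_,lab,cen=cv2.kmeans(np.float32(D*1000),2,None,(3,50,.01),5,cv2.KMEANS_PP_CENTERS)
d=cen[1]-cen[0];print(cen,np.linalg.norm(d),cen.mean(0),"y axis ang",np.arctan2(d[1],d[0]))
for i in(0,1): print(cv2.minAreaRect(np.float32(D[lab.ravel()==i]*1000)))
crop=cv2.resize(w["color"][160:255,215:305],None,fx=6,fy=6,interpolation=2);cv2.imwrite("pics/c2.png",crop[:,:,::-1])
E
```

```text
1780 [0.52609855 0.11154335 0.3718728 ] [0.38608077 0.05779412 0.08204158]
all top ((497.110595703125, 90.46258544921875), (62.752952575683594, 69.17439270019531), 81.49219512939453)
lens mean [0.50629316 0.08477253] 358
[[499.3603   105.22998 ]
 [511.55368   62.787235]] 44.159542 [505.45697   84.008606] y axis ang -1.2910402
((489.7289123535156, 102.74160766601562), (49.777915954589844, 6.184782028198242), 15.403594017028809)
((504.1985778808594, 62.46401596069336), (43.907657623291016, 9.522235870361328), 4.655768871307373)
```

View pics/c2.png

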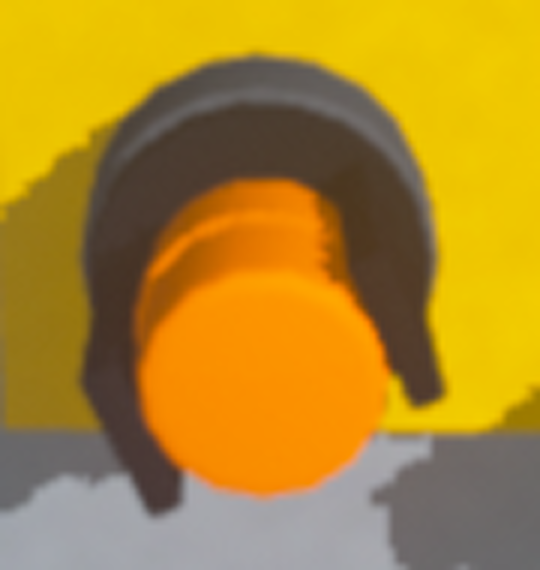

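```bash
python3 - <<'E'
from h import *
import pickle
w=pickle.load(open("w2.pkl","rb"))
q=np.array([[152,515],[183,495],[415,403],[443,393]])/6+[215,160]-.4
P=onplane(w,q,.088)[:,:2];print(P)
for a,b in((3,0),(2,1)):
    d=P[a]-P[b];print(np.linalg.norm(d),np.arctan2(d[1],d[0])-np.pi/2)
d=P[3]-P[0];d/=np.linalg.norm(d);x=np.array([d[1],-d[0]]);print("ctr",(P[0]+P[3])/2-.013*x,(P[1]+P[2])/2-.013*x)
lc=onplane(w,[[263/6+215-.4,382/6+160-.4]],.088);print("lens top",lc)
E
```

```text
[[0.52710106 0.06376779]
 [0.52446745 0.06909544]
 [0.5147416  0.10654805]
 [0.51377051 0.11096364]]
0.0490423464231659 0.2752806095513092
0.03869483512697733 0.25407220726949675
ctr [0.50792525 0.08383209] [0.50709399 0.08428812]
lens top [[0.5076628  0.08425053 0.088     ]]
```

```bash
python3 -c "
from plan import plan
import numpy as np
plan([.5075,.0842,.31],np.pi+.27,1)"
```

```text
[-0.382, 0.046, 0.906, -0.0, -0.0, -0.273]
```

Call:
play_rows:
  motion:
    - [-0.382,0.046,0.906,0,0,-0.273,-1]
    - [-0.382,0.046,0.906,0,0,-0.273,-1]
    - [-0.382,0.046,0.906,0,0,-0.273,-1]
    - [-0.382,0.046,0.906,0,0,-0.273,-1]
    - [-0.382,0.046,0.906,0,0,-0.273,-1]

```text
time_s: 3.3
position: [0.5085, 0.0818, 0.3107]
tcp_rot: [-3.141, 0.001, -2.878]
ft_force: [0.6, 0.1, 0.7]
opening: 0.0854
gripper_force: 0.0
```

```bash
python3 -c "
from plan import plan
from h import *
w=img('wrist');save(w,'w3.png')
plan([.5075,.0842,.218],np.pi+.27,1)"
```

```text
[0.007, 0.024, 0.935, -0.001, 0.001, -0.003]
```

View pics/w3.png

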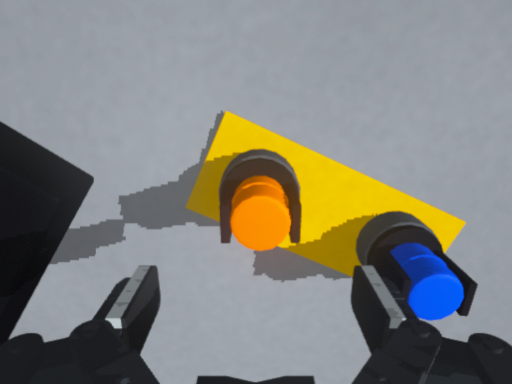

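The amber ribs lie level at (226,241) and (295,241), square to and midway between the pads. I'll go down.

Call:
play_rows:
  motion:
    - [0,0,0.4,0,0,0,-1]
    - [0,0,0.7,0,0,0,-1]
    - [0,0,0.9,0,0,0,-1]
    - [0,0,0.92,0,0,0,-1]
    - [0,0,0.92,0,0,0,-1]

```text
time_s: 3.85
position: [0.5084, 0.0828, 0.2194]
tcp_rot: [-3.141, 0.002, -2.873]
ft_force: [0.0, -0.1, 0.0]
opening: 0.0857
gripper_force: 0.0
```

Call:
play_rows:
  motion:
    - [0,0,0,0,0,0,1]
    - [0,0,0,0,0,0,1]
    - [0,0,0,0,0,0,1]
    - [0,0,0,0,0,0,1]
    - [0,0,0,0,0,0,1]
  force: 40

```text
time_s: 4.35
position: [0.5089, 0.0832, 0.2199]
tcp_rot: [-3.141, 0.003, -2.872]
ft_force: [-1.4, 1.2, 6.5]
opening: 0.0494
gripper_force: 42.6
```

Call:
play_rows:
  motion:
    - [0,0,0,0,0,0,1]
    - [0,0,0,0,0,0,1]
    - [0,0,0,0,0,0,1]
    - [0,0,0,0,0,0,1]
    - [0,0,0,0,0,0,1]

```text
time_s: 4.85
position: [0.5089, 0.0832, 0.2199]
tcp_rot: [-3.141, 0.003, -2.872]
ft_force: [-0.5, 1.5, 6.2]
opening: 0.0492
gripper_force: 42.6
```

Call:
play_rows:
  motion:
    - [0,0,-0.1,0,0,0,1]
    - [0,0,-0.3,0,0,0,1]
    - [0,0,-0.6,0,0,0,1]
    - [0,0,-0.9,0,0,0,1]
    - [0,0,-1,0,0,0,1]

```text
time_s: 5.35
position: [0.509, 0.0831, 0.322]
tcp_rot: [-3.14, 0.006, -2.871]
ft_force: [0.5, 0.2, -0.9]
opening: 0.0494
gripper_force: 41.9
```

Call:
play_rows:
  motion:
    - [0,0,-0.4,0,0,0,1]
    - [0,0,-0.5,0,0,0,1]
    - [0,0,-0.5,0,0,0,1]
    - [0,0,-0.5,0,0,0,1]

```text
time_s: 5.75
position: [0.5075, 0.083, 0.3664]
tcp_rot: [3.141, -0.002, -2.871]
ft_force: [0.8, -0.7, -3.6]
opening: 0.0499
gripper_force: 42.5
```

```bash
python3 -c "
from plan import plan
from h import *
s=readout.read_state();print(s['ft_force'],s['moment'],s['opening'])
plan([.5755,-.170,.35],np.pi-.088,4)"
```

```text
[ 0.77504795 -0.7312947  -3.63069056] [-0.02034936 -0.03842354 -0.03627441] 0.04992335607350762
[0.005, -0.655, 0.041, 0.0, -0.001, 0.057]
[-0.054, -0.653, 0.041, 0.0, -0.0, 0.057]
[-0.112, -0.645, 0.041, 0.0, -0.0, 0.057]
[-0.169, -0.633, 0.04, 0.0, -0.0, 0.057]
```

Call:
play_rows:
  motion:
    - [0.003,-0.33,0.02,0,0,0.03,1]
    - [0.005,-0.655,0.041,0,0,0.057,1]

```text
time_s: 5.95
position: [0.5243, 0.0198, 0.3613]
tcp_rot: [3.14, -0.004, -2.961]
ft_force: [0.2, -0.2, -2.8]
opening: 0.0499
gripper_force: 42.6
```

Call:
play_rows:
  motion:
    - [-0.027,-0.33,0.02,0,0,0.03,1]
    - [-0.054,-0.653,0.041,0,0,0.057,1]

```text
time_s: 6.15
position: [0.5414, -0.0445, 0.357]
tcp_rot: [3.14, -0.004, -3.052]
ft_force: [0.3, 0.6, -2.8]
opening: 0.0495
gripper_force: 42.6
```

Call:
play_rows:
  motion:
    - [-0.056,-0.33,0.02,0,0,0.03,1]
    - [-0.112,-0.645,0.041,0,0,0.057,1]

```text
time_s: 6.35
position: [0.5585, -0.1079, 0.3527]
tcp_rot: [3.14, -0.004, 3.141]
ft_force: [-0.0, -0.2, -2.5]
opening: 0.0498
gripper_force: 42.6
```

Call:
play_rows:
  motion:
    - [-0.085,-0.32,0.02,0,0,0.03,1]
    - [-0.169,-0.633,0.04,0,0,0.057,1]
    - [-0.169,-0.633,0.04,0,0,0.057,1]
    - [-0.169,-0.633,0.04,0,0,0.057,1]

```text
time_s: 6.75
position: [0.5753, -0.1702, 0.3489]
tcp_rot: [3.14, -0.004, 3.052]
ft_force: [0.7, -0.4, -1.9]
opening: 0.0495
gripper_force: 42.7
```

```bash
python3 - <<'E'
from plan import plan
from h import *
import pickle
s=readout.read_state();print(s['position'],s['tcp_rot'],s['ft_force'])
w=img('wrist');S=img("side");T=img("top");pickle.dump((w,S,T),open("w4.pkl","wb"))
a=S["color"][80:240,200:380]
cv2.imwrite('pics/w4.png',np.vstack([cv2.resize(w["color"][60:384],(512,324)),np.hstack([cv2.resize(a,None,fx=1.42,fy=1.42,interpolation=2),cv2.resize(T["color"][100:260,260:440],None,fx=1.42,fy=1.42,interpolation=2)])[:,:512] if 0 else cv2.resize(np.hstack([a,T["color"][100:260,260:440]]),(512,228))])[:,:,::-1])
plan([.5755,-.170,.35],np.pi-.088,1)
E
```

```text
[ 0.57531152 -0.17024682  0.34893894] [ 3.13971228 -0.00435849  3.05246652] [ 0.74791295 -0.40069707 -1.93923642]
[0.0, -0.012, 0.006, 0.001, -0.001, 0.001]
```

View pics/w4.png

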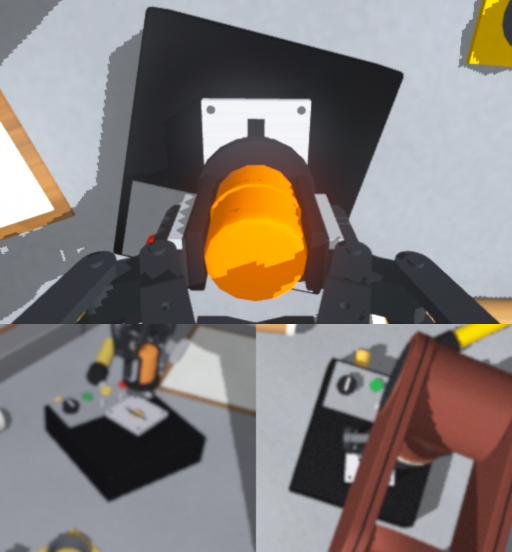

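The wrist view shows the lamp upright in the grip, with its lens top around (256,~312). The near slot notch is at (256,~187) and lines up with the lamp's x axis. I'll check the lamp's in-hand offset.

```bash
python3 - <<'E'
from h import *
import pickle
w,_,_=pickle.load(open("w4.pkl","rb"))
H,S,V=cv2.split(cv2.cvtColor(w["color"],cv2.COLOR_RGB2HSV))
m=np.uint8((H>5)&(H<22)&(S>150)&(V>80));m[:, :190]=0;m[:,325:]=0;m[:200]=0
ys,xs=np.nonzero(m);zz=w["z_map"][ys,xs]
P=bydepth(w,np.c_[xs,ys]);print(np.percentile(P[:,2],[50,90,99]))
t=P[:,2]>np.percentile(P[:,2],90)-.004
k=np.zeros_like(m);k[ys[t],xs[t]]=1
c=max(cv2.findContours(k,0,1)[0],key=cv2.contourArea);print(cv2.boundingRect(c))
z=.349-.156+.024
Q=onplane(w,c[:,0,:],z);print(cv2.minEnclosingCircle(np.float32(Q[:,:2]*1000)),cv2.fitEllipse(np.float32(Q[:,:2]*1000)))
E
```

```text
[0.21810479 0.21940918 0.2201475 ]
(203, 270, 109, 91)
((572.89111328125, -167.7871856689453), 21.182191848754883) ((573.2470092773438, -169.33656311035156), (38.18405532836914, 39.333282470703125), 33.00546646118164)
```

Call:
play_rows:
  motion:
    - [-0.016,-0.005,0.1,0,0,0,1]
    - [-0.016,-0.005,0.2,0,0,0,1]
    - [-0.016,-0.005,0.3,0,0,0,1]
    - [-0.016,-0.005,0.36,0,0,0,1]
    - [-0.016,-0.005,0.36,0,0,0,1]

```text
time_s: 7.4
position: [0.577, -0.1702, 0.3139]
tcp_rot: [3.141, -0.003, 3.054]
ft_force: [-0.7, 0.7, -2.2]
opening: 0.0498
gripper_force: 42.7
```

Call:
play_rows:
  motion:
    - [0,0,0.01,0,0,0,1]
    - [0,0,0.02,0,0,0,1]
    - [0,0,0.03,0,0,0,1]
    - [0,0,0.03,0,0,0,1]

```text
time_s: 7.8
position: [0.5776, -0.1707, 0.313]
tcp_rot: [-3.141, 0.0, 3.054]
ft_force: [0.3, 0.0, -1.8]
opening: 0.0496
gripper_force: 42.7
```

Call:
play_rows:
  motion:
    - [0,0,0.01,0,0,0,1]
    - [0,0,0.02,0,0,0,1]
    - [0,0,0.02,0,0,0,1]
    - [0,0,0.02,0,0,0,1]

```text
time_s: 8.2
position: [0.5776, -0.1706, 0.3108]
tcp_rot: [3.142, -0.0, 3.054]
ft_force: [0.5, -0.4, -2.1]
opening: 0.0498
gripper_force: 42.7
```

Call:
play_rows:
  motion:
    - [0,0,0.01,0,0,0,1]
    - [0,0,0.02,0,0,0,1]
    - [0,0,0.02,0,0,0,1]
    - [0,0,0.02,0,0,0,1]

```text
time_s: 8.6
position: [0.5775, -0.1706, 0.3087]
tcp_rot: [3.142, -0.0, 3.054]
ft_force: [1.0, 0.0, -2.0]
opening: 0.0498
gripper_force: 42.7
```

Call:
play_rows:
  motion:
    - [0,0,0.01,0,0,0,1]
    - [0,0,0.02,0,0,0,1]
    - [0,0,0.02,0,0,0,1]
    - [0,0,0.02,0,0,0,1]

```text
time_s: 9.0
position: [0.5775, -0.1706, 0.3067]
tcp_rot: [3.142, -0.0, 3.054]
ft_force: [0.9, -0.0, -1.1]
opening: 0.0494
gripper_force: 42.7
```

Call:
play_rows:
  motion:
    - [0,0,0.01,0,0,0,1]
    - [0,0,0.01,0,0,0,1]
    - [0,0,0.01,0,0,0,1]

```text
time_s: 9.3
position: [0.5776, -0.1706, 0.3058]
tcp_rot: [3.142, -0.0, 3.054]
ft_force: [-0.0, -0.5, -2.2]
opening: 0.0496
gripper_force: 42.7
```

Call:
play_rows:
  motion:
    - [0,0,0.01,0,0,0,1]
    - [0,0,0.01,0,0,0,1]
    - [0,0,0.01,0,0,0,1]

```text
time_s: 9.6
position: [0.5775, -0.1706, 0.3047]
tcp_rot: [3.142, -0.0, 3.054]
ft_force: [-0.5, 0.1, -2.1]
opening: 0.0497
gripper_force: 42.7
```

Call:
play_rows:
  motion:
    - [0,0,0.01,0,0,0,1]
    - [0,0,0.02,0,0,0,1]
    - [0,0,0.02,0,0,0,1]

```text
time_s: 9.9
position: [0.5775, -0.1706, 0.3026]
tcp_rot: [3.141, -0.0, 3.054]
ft_force: [0.7, -0.0, -1.2]
opening: 0.0496
gripper_force: 42.7
```

Call:
play_rows:
  motion:
    - [0,0,0.01,0,0,0,1]
    - [0,0,0.02,0,0,0,1]
    - [0,0,0.02,0,0,0,1]

```text
time_s: 10.2
position: [0.5776, -0.1706, 0.301]
tcp_rot: [-3.142, 0.0, 3.054]
ft_force: [0.1, -1.0, -1.0]
opening: 0.0497
gripper_force: 42.8
```

Call:
play_rows:
  motion:
    - [0,0,0.01,0,0,0,1]
    - [0,0,0.02,0,0,0,1]
    - [0,0,0.02,0,0,0,1]

```text
time_s: 10.5
position: [0.5777, -0.1706, 0.2991]
tcp_rot: [-3.141, 0.001, 3.054]
ft_force: [-0.5, -0.1, 2.6]
opening: 0.0495
gripper_force: 42.9
```

Call:
play_rows:
  motion:
    - [0,0,0.01,0,0,0,1]
    - [0,0,0.02,0,0,0,1]
    - [0,0,0.03,0,0,0,1]
    - [0,0,0.03,0,0,0,1]

```text
time_s: 10.9
position: [0.5777, -0.1706, 0.2961]
tcp_rot: [-3.141, 0.001, 3.054]
ft_force: [-1.5, 0.4, 4.5]
opening: 0.0498
gripper_force: 43.2
```

Call:
play_rows:
  motion:
    - [0,0,0.01,0,0,0,1]
    - [0,0,0.02,0,0,0,1]
    - [0,0,0.03,0,0,0,1]
    - [0,0,0.03,0,0,0,1]

```text
time_s: 11.3
position: [0.5778, -0.1707, 0.2934]
tcp_rot: [-3.141, 0.001, 3.054]
ft_force: [-2.0, 1.0, 6.9]
opening: 0.0494
gripper_force: 43.5
```

Call:
play_rows:
  motion:
    - [0,0,0.01,0,0,0,1]
    - [0,0,0.02,0,0,0,1]
    - [0,0,0.02,0,0,0,1]
    - [0,0,0.02,0,0,0,1]

```text
time_s: 11.7
position: [0.5778, -0.1706, 0.2918]
tcp_rot: [-3.141, 0.001, 3.054]
ft_force: [-2.1, 1.1, 9.2]
opening: 0.0494
gripper_force: 43.6
```

Call:
play_rows:
  motion:
    - [0,-0.001,0,0,0,0.045,1]
    - [0,-0.002,0,0,0,0.09,1]
    - [0,-0.004,0,0,0,0.135,1]
    - [0.001,-0.005,0,0,0,0.185,1]
    - [0.001,-0.005,0,0,0,0.185,1]

```text
time_s: 12.2
position: [0.5775, -0.1712, 0.2918]
tcp_rot: [-3.141, 0.001, 2.761]
ft_force: [-3.1, 0.9, 8.4]
opening: 0.0494
gripper_force: 43.8
```

```bash
python3 -c "
from h import *
s=readout.read_state();print(s['ft_force'],s['moment'],s['tcp_rot'])"
```

```text
[-3.11895519  0.86617046  8.41010588] [ 0.21441367  0.65927691 -0.09069519] [-3.14133567e+00  5.54773060e-04  2.76086604e+00]
```

Call:
play_rows:
  motion:
    - [0.005,-0.001,0,0,0,0.045,1]
    - [0.006,-0.002,0,0,0,0.09,1]
    - [0.006,-0.003,0,0,0,0.135,1]
    - [0.006,-0.003,0,0,0,0.185,1]
    - [0.006,-0.003,0,0,0,0.185,1]

```text
time_s: 12.7
position: [0.5769, -0.1715, 0.2919]
tcp_rot: [-3.141, 0.001, 2.47]
ft_force: [-2.5, 0.3, 8.7]
opening: 0.0496
gripper_force: 43.8
```

Call:
play_rows:
  motion:
    - [0,-0.001,0,0,0,0.045,1]
    - [0,-0.002,0,0,0,0.09,1]
    - [0,-0.004,0,0,0,0.135,1]
    - [0.001,-0.005,0,0,0,0.185,1]
    - [0.001,-0.005,0,0,0,0.185,1]

```text
time_s: 13.2
position: [0.5765, -0.1718, 0.2919]
tcp_rot: [3.142, 0.001, 2.18]
ft_force: [-3.5, 1.4, 8.6]
opening: 0.0498
gripper_force: 43.8
```

```bash
python3 -c "
from h import *
s=readout.read_state();print(s['ft_force'],s['moment'],s['tcp_rot'])"
```

```text
[-3.48047941  1.3689861   8.61222191] [ 0.07560041  0.61679124 -0.00813973] [3.14157097e+00 1.18092465e-03 2.17967246e+00]
```

Call:
play_rows:
  motion:
    - [0.003,-0.001,0,0,0,0.045,1]
    - [0.003,-0.002,0,0,0,0.09,1]
    - [0.003,-0.002,0,0,0,0.135,1]
    - [0.003,-0.002,0,0,0,0.185,1]
    - [0.003,-0.002,0,0,0,0.185,1]

```text
time_s: 13.7
position: [0.5763, -0.1718, 0.292]
tcp_rot: [3.141, 0.002, 1.889]
ft_force: [-2.6, -0.5, 8.4]
opening: 0.0496
gripper_force: 43.8
```

Call:
play_rows:
  motion:
    - [0,-0.001,0,0,0,0.045,1]
    - [0,-0.002,0,0,0,0.09,1]
    - [0,-0.004,0,0,0,0.135,1]
    - [0.001,-0.005,0,0,0,0.17,1]
    - [0.001,-0.005,0,0,0,0.17,1]

```text
time_s: 14.2
position: [0.5758, -0.1719, 0.292]
tcp_rot: [3.141, 0.001, 1.623]
ft_force: [-2.9, -0.1, 8.9]
opening: 0.0496
gripper_force: 43.8
```

Call:
play_rows:
  motion:
    - [0,-0.001,0,0,0,0.03,1]
    - [0,-0.002,0,0,0,0.06,1]
    - [0,-0.003,0,0,0,0.08,1]
    - [0,-0.003,0,0,0,0.08,1]

```text
time_s: 14.6
position: [0.5754, -0.1719, 0.292]
tcp_rot: [3.141, 0.001, 1.498]
ft_force: [-2.7, -0.5, 8.8]
opening: 0.0499
gripper_force: 43.8
```

```bash
python3 -c "
from h import *
s=readout.read_state();print(s['ft_force'],s['moment'],s['tcp_rot'])"
```

```text
[-2.65295573 -0.52565303  8.84233488] [-0.09371649  0.60714165 -0.00168287] [3.14051137e+00 1.29222849e-03 1.49764119e+00]
```

Call:
play_rows:
  motion:
    - [0,-0.001,0,0,0,0.03,1]
    - [0,-0.002,0,0,0,0.06,1]
    - [0,-0.002,0,0,0,0.06,1]

```text
time_s: 14.9
position: [0.5754, -0.1719, 0.2921]
tcp_rot: [3.14, 0.001, 1.403]
ft_force: [-3.1, 0.2, 7.8]
opening: 0.0496
gripper_force: 43.8
```

```bash
python3 -c "
from h import *
s=readout.read_state();print(s['ft_force'],s['moment'],s['tcp_rot'])"
```

```text
[-3.08123354  0.19597389  7.82464931] [-0.02596784  0.46156714  0.01028323] [3.13995018e+00 1.12369870e-03 1.40300871e+00]
```

Call:
play_rows:
  motion:
    - [0,-0.001,0,0,0,0.02,1]
    - [0,-0.001,0,0,0,0.04,1]
    - [0,-0.001,0,0,0,0.04,1]

```text
time_s: 15.2
position: [0.5754, -0.1718, 0.2922]
tcp_rot: [3.139, 0.001, 1.341]
ft_force: [-1.5, -0.5, 8.2]
opening: 0.0497
gripper_force: 43.8
```

```bash
python3 -c "
from h import *
s=readout.read_state();print(s['ft_force'],s['moment'],s['tcp_rot'])"
```

```text
[-1.45731416 -0.52971277  8.18300377] [-0.0297774   0.31866803  0.01529782] [3.13926092e+00 8.49257850e-04 1.34060362e+00]
```

Call:
play_rows:
  motion:
    - [0,0,0,0,0,0.015,1]
    - [0,0,0,0,0,0.03,1]
    - [0,0,0,0,0,0.03,1]

```text
time_s: 15.5
position: [0.5753, -0.1717, 0.2921]
tcp_rot: [3.14, 0.001, 1.294]
ft_force: [-2.3, 0.7, 7.8]
opening: 0.0495
gripper_force: 43.8
```

```bash
python3 -c "
from h import *
s=readout.read_state();print(s['ft_force'],s['moment'],s['tcp_rot'])"
```

```text
[-2.32393914  0.72987364  7.8311855 ] [0.05913458 0.41290655 0.00658869] [3.13970161e+00 6.12773944e-04 1.29382160e+00]
```

Call:
play_rows:
  motion:
    - [0,0,0,0,0,0.015,1]
    - [0,0,0,0,0,0.03,1]
    - [0,0,0,0,0,0.03,1]

```text
time_s: 15.8
position: [0.5752, -0.1715, 0.2919]
tcp_rot: [3.14, 0.0, 1.247]
ft_force: [-2.8, 0.4, 8.9]
opening: 0.0494
gripper_force: 43.8
```

```bash
python3 -c "
from h import *
s=readout.read_state();print(s['ft_force'],s['moment'],s['tcp_rot'])"
```

```text
[-2.81278752  0.38980017  8.92774121] [0.21383655 0.59430123 0.04994028] [3.14046013e+00 3.55491537e-04 1.24676172e+00]
```

Call:
play_rows:
  motion:
    - [0,0,0,0,0,0.01,1]
    - [0,0,0,0,0,0.02,1]
    - [0,0,0,0,0,0.02,1]

```text
time_s: 16.1
position: [0.5751, -0.1715, 0.2918]
tcp_rot: [3.141, 0.0, 1.216]
ft_force: [-3.2, 0.6, 9.2]
opening: 0.0498
gripper_force: 43.8
```

```bash
python3 -c "
from h import *
s=readout.read_state();print(s['ft_force'],s['moment'],s['tcp_rot'])
w=img('wrist');save(w,'w5.png')"
```

```text
[-3.22628645  0.63822948  9.21724862] [0.22098559 0.5815925  0.14896322] [3.14077517e+00 2.44546370e-04 1.21564736e+00]
```

View pics/w5.png

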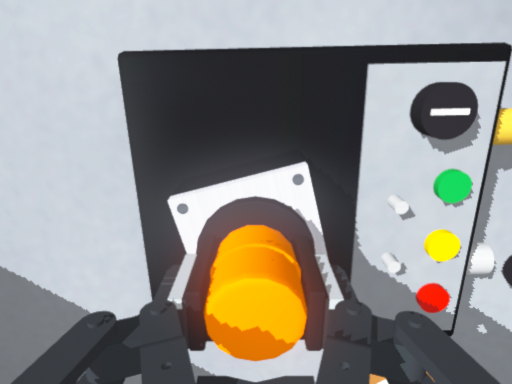

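The lamp sits squarely in the grip with its flange close to the socket top, around (255,215). The moment is rising, so one more small step should confirm the stop.

Call:
play_rows:
  motion:
    - [0,0,0,0,0,0.01,1]
    - [0,0,0,0,0,0.02,1]
    - [0,0,0,0,0,0.02,1]

```text
time_s: 16.45
position: [0.5751, -0.1714, 0.2918]
tcp_rot: [3.141, 0.0, 1.184]
ft_force: [-2.9, 1.2, 7.9]
opening: 0.0496
gripper_force: 43.8
```

```bash
python3 -c "
from h import *
s=readout.read_state();print(s['ft_force'],s['moment'],s['tcp_rot'])"
```

```text
[-2.85993879  1.15139292  7.94292305] [0.21547056 0.64620357 0.22708021] [3.14097042e+00 2.45954119e-04 1.18440835e+00]
```

Stop reached (moment 0.23 N m). Now I let it rise.

Call:
play_rows:
  motion:
    - [0,0,-0.005,0,0,0,1]
    - [0,0,-0.01,0,0,0,1]
    - [0,0,-0.015,0,0,0,1]
    - [0,0,-0.02,0,0,0,1]
    - [0,0,-0.02,0,0,0,1]

```text
time_s: 16.95
position: [0.575, -0.1714, 0.2936]
tcp_rot: [3.141, 0.0, 1.185]
ft_force: [-2.5, 0.5, 6.7]
opening: 0.0497
gripper_force: 43.8
```

Call:
play_rows:
  motion:
    - [0,0,-0.005,0,0,0,1]
    - [0,0,-0.01,0,0,0,1]
    - [0,0,-0.015,0,0,0,1]
    - [0,0,-0.015,0,0,0,1]

```text
time_s: 17.35
position: [0.575, -0.1714, 0.2949]
tcp_rot: [3.141, 0.0, 1.185]
ft_force: [-2.1, 0.6, 5.8]
opening: 0.0497
gripper_force: 43.6
```

```bash
python3 -c "
from h import *
s=readout.read_state();print(s['ft_force'],s['moment'],s['tcp_rot'])"
```

```text
[-2.08366764  0.64751854  5.82441778] [0.18059    0.40840389 0.16216512] [3.14113182e+00 2.36500164e-04 1.18481275e+00]
```

Call:
play_rows:
  motion:
    - [0,0,-0.005,0,0,0,1]
    - [0,0,-0.01,0,0,0,1]
    - [0,0,-0.01,0,0,0,1]

```text
time_s: 17.65
position: [0.575, -0.1715, 0.2958]
tcp_rot: [3.141, 0.0, 1.185]
ft_force: [-1.3, -0.2, 4.9]
opening: 0.0493
gripper_force: 43.5
```

Call:
play_rows:
  motion:
    - [0,0,-0.005,0,0,0,1]
    - [0,0,-0.007,0,0,0,1]
    - [0,0,-0.007,0,0,0,1]

```text
time_s: 17.95
position: [0.575, -0.1714, 0.2962]
tcp_rot: [3.141, 0.0, 1.185]
ft_force: [-0.7, 0.1, 3.8]
opening: 0.0497
gripper_force: 43.4
```

Call:
play_rows:
  motion:
    - [0,0,-0.005,0,0,0,1]
    - [0,0,-0.005,0,0,0,1]
    - [0,0,-0.005,0,0,0,1]

```text
time_s: 18.25
position: [0.575, -0.1714, 0.2965]
tcp_rot: [3.141, -0.0, 1.184]
ft_force: [-0.7, -0.2, 4.8]
opening: 0.0497
gripper_force: 43.4
```

Call:
play_rows:
  motion:
    - [0,0,-0.003,0,0,0,1]
    - [0,0,-0.003,0,0,0,1]
    - [0,0,-0.003,0,0,0,1]

```text
time_s: 18.55
position: [0.575, -0.1714, 0.2968]
tcp_rot: [3.141, 0.0, 1.184]
ft_force: [-0.9, -0.6, 4.2]
opening: 0.0498
gripper_force: 43.3
```

Call:
play_rows:
  motion:
    - [0,0,-0.004,0,0,0,1]
    - [0,0,-0.004,0,0,0,1]
    - [0,0,-0.004,0,0,0,1]

```text
time_s: 18.85
position: [0.5749, -0.1714, 0.297]
tcp_rot: [3.142, 0.0, 1.184]
ft_force: [-0.6, -0.4, 1.8]
opening: 0.0495
gripper_force: 43.1
```

Call:
play_rows:
  motion:
    - [0,0,-0.004,0,0,0,1]
    - [0,0,-0.004,0,0,0,1]
    - [0,0,-0.004,0,0,0,1]

```text
time_s: 19.15
position: [0.5749, -0.1714, 0.2971]
tcp_rot: [-3.142, -0.0, 1.184]
ft_force: [3.2, -1.6, -3.5]
opening: 0.0495
gripper_force: 42.7
```

```bash
python3 -c "
from h import *
s=readout.read_state();print(s['ft_force'],s['moment'],s['tcp_rot'])"
```

```text
[ 3.20562726 -1.57852348 -3.53861259] [-0.3018858  -0.47397469  0.11465004] [-3.14151711e+00 -2.48779808e-05  1.18429440e+00]
```

Locked: the lamp resists further rise at press 0.004. I release the load slightly and open.

Call:
play_rows:
  motion:
    - [0,0,0.003,0,0,0,1]
    - [0,0,0.003,0,0,0,1]
    - [0,0,0.003,0,0,0,0.2]
    - [0,0,0.003,0,0,0,-1]
    - [0,0,0.003,0,0,0,-1]
  force: 20

```text
time_s: 19.65
position: [0.5747, -0.1712, 0.2973]
tcp_rot: [-3.14, -0.0, 1.184]
ft_force: [0.7, 0.6, -0.5]
opening: 0.0765
gripper_force: 0.0
```

Call:
play_rows:
  motion:
    - [0,0,0,0,0,0,-1]
    - [0,0,0,0,0,0,-1]
    - [0,0,0,0,0,0,-1]
    - [0,0,0,0,0,0,-1]
    - [0,0,0,0,0,0,-1]

```text
time_s: 20.15
position: [0.5749, -0.1714, 0.2973]
tcp_rot: [-3.142, -0.0, 1.184]
ft_force: [0.3, -0.0, -0.0]
opening: 0.0852
gripper_force: 0.0
```

Call:
play_rows:
  motion:
    - [0,0,-0.15,0,0,0,-1]
    - [0,0,-0.4,0,0,0,-1]
    - [0,0,-0.7,0,0,0,-1]
    - [0,0,-1,0,0,0,-1]
    - [0,0,-1,0,0,0,-1]

```text
time_s: 20.65
position: [0.5762, -0.1719, 0.4045]
tcp_rot: [3.131, 0.0, 1.184]
ft_force: [0.7, -0.4, 0.1]
opening: 0.0852
gripper_force: 0.0
```

```bash
python3 - <<'E'
from h import *
w=img('wrist');S=img('side')
cv2.imwrite('pics/w6.png',np.vstack([w["color"][100:],S["color"][80:300]])[:,:,::-1])
ys,xs=np.mgrid[100:330,150:370];px=np.c_[xs.ravel(),ys.ravel()];v=w["z_map"][px[:,1],px[:,0]]>0;px=px[v]
H=cv2.cvtColor(w["color"],cv2.COLOR_RGB2HSV)[px[:,1],px[:,0]];P=bydepth(w,px)
m=(H[:,0]>5)&(H[:,0]<22)&(H[:,1]>150);print(np.percentile(P[m,2],[50,80,95]))
t=m&(P[:,2]>.158);print(P[t].mean(0))
E
```

```text
[0.15207496 0.16583858 0.1671753 ]
[ 0.58287697 -0.16914391  0.16493041]
```

View pics/w6.png

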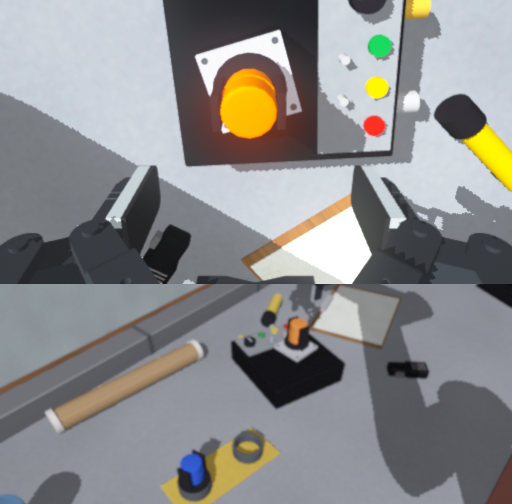

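The wrist view shows the amber lamp upright and glowing in the socket at (248,205). Its top is at z ≈ 0.166, against 0.165 expected when locked. The side view shows the blue lamp untouched in the rack.

```bash
python3 -c "
from h import *
print(hand_in())"
```

```text
the job is handed in; nothing more can be done
None
```

The amber lamp is locked in the socket, standing upright and lit. The gripper is clear, the blue lamp was left alone, and the job was handed in after about 21 s of robot time.

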